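# Cock the bench knock tester

### The job

Cock the knock tester: take the red handle, lift the sprung hammer arm over the yellow hair-trigger catch and draw it back, lower it fully so that its hook pin is behind the tooth, and ease it forward by hand until the catch has taken the load; only then let go, and leave it cocked. Do not let the arm snap, do not jar or push on the catch hard enough to trip it, and leave the module and the other things on the bench where they are.

Things in the scene. Friction and masses are not known exactly. Their poses are not given: they have to be found in the camera images.
- hammer (a joint): swing of the arm about its upright pivot, rad: 0 at rest on its front stop, growing as it is drawn back (anticlockwise from above), end stop 1.1. A spring drives it forward: 0.60 N m at 0, rising 0.55 N m per rad, so drawing takes about 4 to 7 N at the handle. Hooked on the catch it reads 0.36 to 0.84, as the catch is set
- pivot (a point): point on the arm's upright pivot axis, 45 mm above the bench; hub and coil spring (34 mm wide) rise to 87 mm. Axes: those of the tester's green plate (320 x 320 x 10 mm, screwed down; its centre 90 mm towards -x, 25 mm towards +y). From the pivot the arm points roughly along the plate's -x: at rest 0.42 rad to the +y side, drawn towards -y
- handle (a point): middle of the straight upright red handle post: 16 mm diameter, from 48 to 98 mm above the bench while the arm lies down (this point 73 mm), 160 mm from the pivot axis. Moves with the arm; its -x axis points outward along the arm, its -y axis in the drawing direction
- blade: the hammer arm: steel bar 18 x 6 mm, 45 mm above the bench; red handle 160 mm from the pivot, hook pin below it at 110 mm, 25 mm thick head across its end at 205 mm (top 58 mm above the bench). Origin on the pivot axis, -x outward. It also tips up at the pivot by up to 0.22 rad (handle 35 mm up) and sinks back by its weight (about 1.5 N at the handle)
- hook (a point): lower tip of the hook pin, an 8 mm thick upright round pin under the arm, 110 mm from the pivot axis; tip 29 mm above the bench while the arm lies down. It must be lifted over the tooth (handle up at least 15 mm) and lowered fully on its far, -y side, where the pin's centre comes to rest 7 mm behind the tooth's centre. Axes as the handle's
- carrier: grey catch carrier: low bar 30 mm wide under the arm, top 17 mm above the bench, clamped about the pivot at a varying setting. Origin on the pivot axis at bench height, -x outward, -y the drawing direction. Its yellow tooth is sprung: it yields 1 to 2 mm under the arm's load (7 to 10 N), 4 mm at 14 N. Over 15 N, by a blow or by 4 N of forward push at the handle, trips it
- catch (a point): NOMINAL centre of the top edge of the yellow catch tooth, 110 mm from the pivot axis, 36 mm above the bench; axes as the carrier's. The tooth is 22 mm along the carrier, 6 mm thick, upright, its top 7 mm above the tip of the lowered hook pin. A fine screw sets its true place up to 11 mm along the arc to either side of this point; that is not reported: feel for it
- module_c (a point): the small aluminium box (50 x 40 x 36 mm) with a glass tube sticking out sideways, standing loose on the tester's plate in front of the hammer head; this point is the centre of the box, 18 mm above the plate's top. Leave it alone
- carton_red_c (a point): a loose red carton, 36 x 36 x 85 mm, standing; its centre. Leave it alone
- carton_orange_c (a point): a loose orange carton, 36 x 36 x 85 mm, standing; its centre. Leave it alone
- choke_c (a point): a loose iron-cored choke, 66 x 50 x 55 mm; its centre. Leave it alone
- driver_c (a point): a loose screwdriver 190 mm long, lying; its grip. Leave it alone
- jar_c (a point): a loose amber jar, 50 mm wide, 70 mm tall; its centre. Leave it alone

How it is judged:
By the outcome, as a careful person would: the job done as asked, in the order asked, and still so for the second after the job is handed in, with the robot touching nothing.
It also fails if it takes over 72 s, if anything falls off the work surface, if the arm or the gripper's body presses on something with over 40 N, if the wrist force passes 120 N, or if a joint passes its speed limit or range.

### The arm

A 6-joint arm with a two-finger parallel gripper is mounted at the origin on the work surface. World frame = base frame: x ahead of the robot, y to its left, z up, the work surface at z = 0. Lengths are in m, angles in degrees, forces in N, time in s.
With the tool pointing down it reaches from about 0.35 to 0.975 m from the base axis. Payload 4.9 kg.
Tool frame: the origin (TCP) lies midway between the tips of the shut fingers; the grasp point (between the pads) lies 19 mm behind it; z points along the fingers, y is the direction in which the jaws open and shut (so a half turn about z gives the same grasp; the last joint's range is limited). The gripper opens to 85 mm and grips with 20 to 120 N. Pads are 22 mm wide; open, the fingers measure 114 mm over their backs; the gripper's body (76 mm by 85 mm) begins 54 mm behind the grasp point. The pads swing forward as they close: fully open they stand 13 mm farther back than shut.
Start: joints at [-76.662, 3.019, 92.412, -0, 84.569, -6.818], TCP at [0.215, -0.587, 0.231] pointing down, gripper open.
Joint ranges: [-172.51, 172.51], [-57.92, 126.97], [3.15, 148.05], [-58.71, 238.71], [5.1, 150.11], [-179.66, 179.66]. Speed limits (degrees/s): [147.25, 147.25, 180, 180, 180, 180].

### API

Orientations are given as a 3x3 rotation matrix whose columns are the frame's x, y, z axes.
In Python, from workcell import readout, eyes, job, nets gives the robot as it stands.
- The arm moves only by the shell command python3 -m inch 'ROWS' [OPENING] [FORCE]. ROWS is a JSON object of lists of equal length, an entry for each row: "xyz": the shift along the tool's x, y, z in units of 750 mm (1.0 is 750 mm), a list of three; "dr": the turn, a rotation vector about the tool's x, y, z in units of 180 degrees (1.0 is 180 degrees), a list of three. A call has 1 to 5 rows; each row is the pose to reach, as a shift and turn from the pose commanded when the call began, along the tool's axes at that moment, turning the shorter way round; what a row does not reach only later rows make up. A row lasts 1/10 s, in which the tool goes at most 50 mm and 8.59 degrees, less where a joint would pass 70% of its speed; a pose out of reach is approached as far as the arm can. A call with a number of a shift or a turn outside -1 to 1 is refused whole. A call with a gripper value outside its range is refused whole. OPENING is the closure, from 0 (fully open) to 1 (shut), set as the call begins (- or left out, the last holds). The fingers move at their own pace and stop on an object; FORCE is the grip in N (left out, the last holds). Time passes only in rows, so rows that repeat a pose let the fingers close. It gives the time, the measured TCP pose, the force and the opening at its end, in the units of the state.
- readout.get_obs(): the state, without advancing time (a new reading comes with each control period).
- eyes.camera(name): name is "scene" or "top"; returns a dict with "color" (384x512x3 uint8, red, green, blue), "intrinsics" (3x3 intrinsics, pixels), "R" (3x3) and "t" (3): a world point X has camera coordinates R X + t. Camera axes: x right, y down, z forward; pixel columns grow to the right and rows downward; lengths in m; the calibration is good to about 2 mm. A picture is of the moment at which its call begins. There is no depth.
- job.finish_job(): hands the job in, once; it reports no verdict.
Trained networks look in a picture, given as the dict that the camera call returned (one of the last four; its "shot" number tells which), for a name from the list of things; names that differ only in an ending like _2 or _b are one class to them, and where a whole thing is asked for, a point or a joint stands for the part that bears it (a point fixed in the world has none). Each returns a list of dicts, best first, with "score" (0 to 1); they miss things now and then, are a little off and sometimes report something else, mostly with a low value. They report only what shows in the picture. A call takes as long as a camera call.
- nets.search_frame(picture, target): "centre" ([x, y, z] in m, in world coordinates, good to about 4 mm: the middle of the surface that is visible of it).
- nets.outline_of(picture, target): "region" (384x512 bool, what is visible of it).
- nets.place_of(picture, target): "centre" ([x, y, z] in m, in world coordinates, good to about 4 mm: a listed point, or the origin of a listed thing).
The state is a dict: "time_s": time; "q": joint angles; "qd": joint speeds; "effort": joint torques, N m; "tool_pos": TCP position; "eef_rot": TCP orientation; "force": force on the tool from outside, world axes, zero at the start; "moment": the same for the moment, N m; "width": opening from 0.0 (shut) to 1.0 (fully open).
Only numpy, scipy, OpenCV 4.12 (cv2) and the standard library are available. Lean on these libraries where they do the work, as an engineer would, in place of code of your own. Each camera call takes 0.05 s, during which the arm holds its last target.

## Working session

There is one attempt and no reset: what is moved stays moved. The work goes in short steps, Python scripts to look and compute and a shell command to move; the robot and the scene stay as the last step left them, time stands still between calls to the robot, and variables do not carry over. Pictures are saved under pics/ and viewed, and the job is handed in when it is done.

```bash
ls; mkdir -p pics
cat > h.py <<'E'
import numpy as np, cv2
from workcell import readout, eyes, job, nets
def save(p,n,s=None):
    im=cv2.cvtColor(p["color"],cv2.COLOR_RGB2BGR)
    if s: 
        x0,y0,x1,y1=s; im=cv2.resize(im[y0:y1,x0:x1],None,fx=min(800/(x1-x0),600/(y1-y0)),fy=min(800/(x1-x0),600/(y1-y0)),interpolation=cv2.INTER_CUBIC)
    cv2.imwrite("pics/"+n+".png",im)
def proj(p,X):
    c=p["R"]@np.asarray(X)+p["t"]; u=np.array(p["intrinsics"])@c; return u[:2]/u[2]
def ray(p,uv,z):
    K=np.array(p["intrinsics"]);R=np.array(p["R"]);t=np.array(p["t"])
    d=R.T@np.linalg.inv(K)@np.array([uv[0],uv[1],1.]); o=-R.T@t
    return o+d*(z-o[2])/d[2]
E
python3 - <<'E'
from h import *
np.set_printoptions(precision=4,suppress=True)
o=readout.get_obs(); print(o)
for n in ("top","scene"):
    p=eyes.camera(n); save(p,n+"0")
    print(n, -p["R"].T@p["t"])
    for t in ["hammer","pivot","handle","blade","hook","carrier","catch","module_c","carton_red_c","carton_orange_c","choke_c","driver_c","jar_c"]:
        try:
            r=nets.place_of(p,t); print(t,[(np.round(a["centre"],4),round(a["score"],2), proj(p,a["centre"]).round(0)) for a in r[:2]])
        except Exception as e: print(t,e)
E
```

```text
pics
{'time_s': 0.0, 'q': array([-76.6619,   3.0559,  92.4952,   0.0008,  84.5676,  -6.8195]), 'qd': array([ 0.0211,  0.0729,  0.0837, -0.0497,  0.0109, -0.0206]), 'effort': array([ -0.0016, -39.3679, -37.0178,  -0.0001,   0.0072,   0.    ]), 'tool_pos': array([ 0.2152, -0.5861,  0.23  ]), 'eef_rot': array([[ 0.9387,  0.3446, -0.0005],
       [ 0.3446, -0.9387,  0.002 ],
       [ 0.0003, -0.0021, -1.    ]]), 'force': array([-0.4011,  0.8527, -0.0011]), 'moment': array([-0.0769, -0.0576, -0.0121]), 'width': 0.9992518710446056}
top [0.3362 0.004  1.2755]
hammer it knows: blade, carrier, carton_orange, carton_red, catch, choke, driver, handle, hook, jar, module, pivot
pivot [(array([0.6629, 0.0846, 0.0377]), 0.58, array([218., 161.]))]
handle [(array([0.5129, 0.1538, 0.0697]), 0.65, array([191., 215.])), (array([ 0.6613,  0.0875, -0.0023]), 0.61, array([218., 166.]))]
blade [(array([0.6632, 0.0923, 0.0489]), 0.96, array([215., 160.])), (array([ 0.3959, -0.3997,  0.0258]), 0.61, array([403., 256.]))]
hook [(array([0.5582, 0.1337, 0.0308]), 0.64, array([200., 201.]))]
carrier [(array([ 0.
[... 1314 characters left out ...]

catch [(array([0.5473, 0.0842, 0.0334]), 0.75, array([291., 203.]))]
module_c [(array([0.4996, 0.2318, 0.0293]), 0.68, array([338., 186.]))]
carton_red_c [(array([0.6057, 0.4065, 0.0429]), 0.56, array([407., 208.])), (array([0.5024, 0.233 , 0.0333]), 0.45, array([338., 186.]))]
carton_orange_c [(array([0.4921, 0.4407, 0.0396]), 0.72, array([406., 175.]))]
choke_c [(array([ 0.4009, -0.4018,  0.0281]), 0.86, array([122., 178.])), (array([0.516 , 0.154 , 0.0705]), 0.54, array([314., 185.]))]
driver_c [(array([ 0.5911, -0.3935, -0.0009]), 0.87, array([123., 239.])), (array([0.5501, 0.0808, 0.0318]), 0.31, array([290., 205.]))]
jar_c [(array([0.3917, 0.4031, 0.0321]), 0.54, array([384., 152.]))]
```

View pics/top0.png

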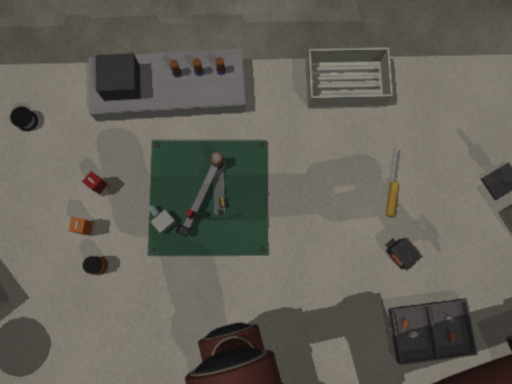

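View pics/scene0.png

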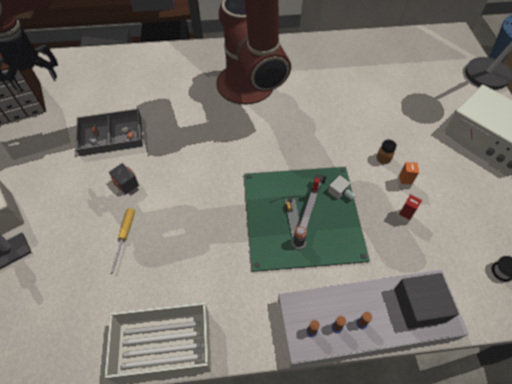

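Run:
```python
from h import *
p=eyes.camera("top"); save(p,"top1",(130,110,290,230))
p=eyes.camera("scene"); save(p,"scene1",(230,140,390,260))
```

```text
(no output)
```

View pics/top1.png

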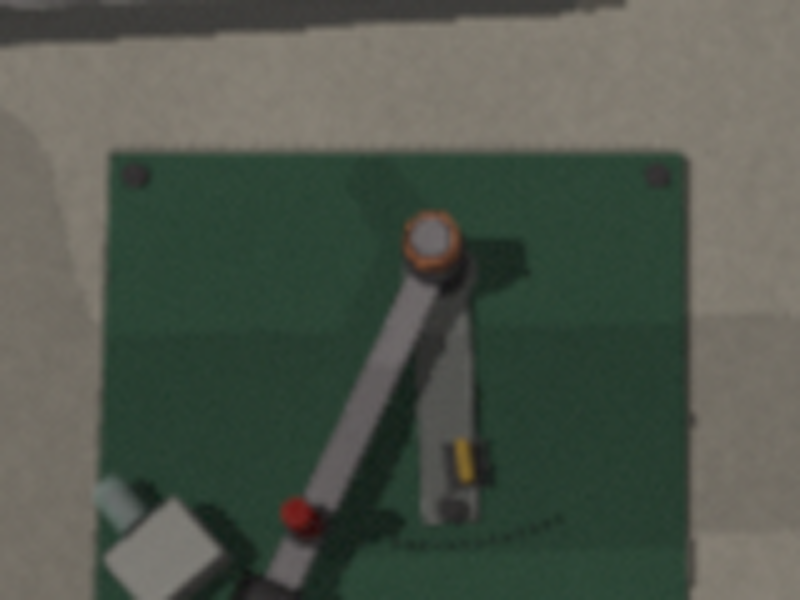

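View pics/scene1.png

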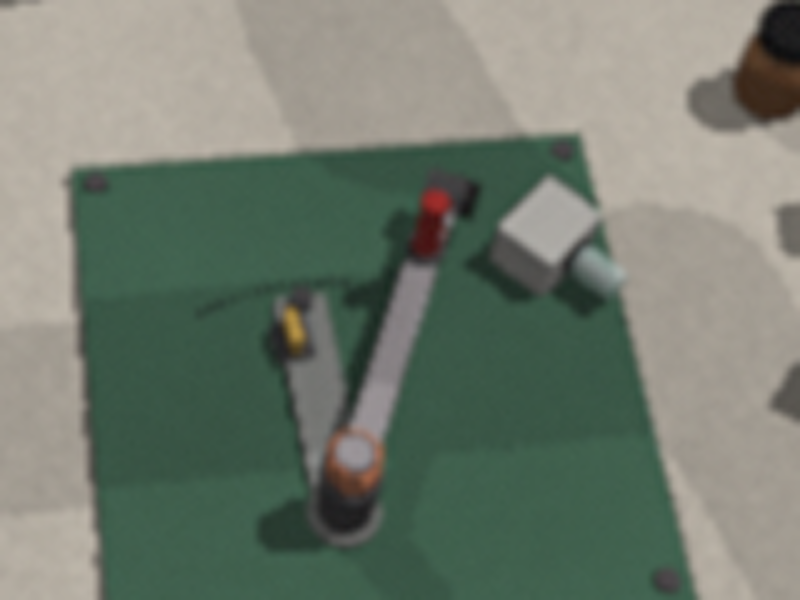

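Run:
```python
from h import *
np.set_printoptions(precision=4,suppress=True)
p=eyes.camera("top"); q=eyes.camera("scene")
f=lambda x,y:(x/5+130-.4,y/5+110-.4); g=lambda x,y:(x/5+230-.4,y/5+140-.4)
print("corners",[ray(p,f(*c),.010)[:2] for c in [(110,152),(686,152),(690,0)][:2]])
print("screws",[ray(p,f(*c),.012)[:2] for c in [(136,177),(657,177)]])
print("hub top",ray(p,f(432,237),.087),ray(q,g(356,452),.087))
print("handle top",ray(p,f(296,514),.098),ray(q,g(436,199),.098))
print("tooth top",ray(p,f(464,460),.036),ray(q,g(292,322),.036))
print("carrier end",ray(p,f(447,522),.017))
# color centroids
for n,c in(("top",p),("scene",q)):
    im=c["color"].astype(int); 
    R,G,B=im[...,0],im[...,1],im[...,2]
    m=(R>110)&(G<60)&(B<60); y,x=np.nonzero(m)
    ex=nets.search_frame(c,"catch"); print(n,ex[:2]); print(nets.search_frame(c,"handle")[:1])
    r=nets.outline_of(c,"catch"); 
    for a in r[:1]:
        yy,xx=np.nonzero(a["region"]); print("catch outline",a["score"],xx.mean(),yy.mean(),xx.min(),xx.max(),yy.min(),yy.max(), len(xx))
    m=(R-B>50)&(G-B>30); 
    yy,xx=np.nonzero(m)
    box=(xx>200)&(xx<310)&(yy>190)&(yy<220); print("yellow",xx[box].mean(),yy[box].mean(),ray(c,(xx[box].mean(),yy[box].mean()),.034),[(a,b,tuple(im[b,a])) for a,b in zip(xx[box],yy[box])])
```

```text
corners [array([0.7362, 0.2689]), array([ 0.7284, -0.0511])]
screws [array([0.7209, 0.254 ]), array([ 0.7138, -0.0345])]
hub top [0.662  0.0856 0.087 ] [0.6617 0.0886 0.087 ]
handle top [0.5166 0.1553 0.098 ] [0.5162 0.1574 0.098 ]
tooth top [0.5529 0.0737 0.036 ] [0.5498 0.0753 0.036 ]
carrier end [0.5226 0.0845 0.017 ]
top [{'centre': [0.5746, 0.0833, 0.0189], 'score': 0.78}]
[{'centre': [0.5364, 0.1474, 0.0467], 'score': 0.65}]
catch outline 0.62 81.3359173126615 226.18346253229973 69 94 217 235 387
yellow 222.25 201.4 [0.5538 0.0742 0.034 ] [(np.int64(221), np.int64(198), (np.int64(107), np.int64(91), np.int64(54))), (np.int64(222), np.int64(198), (np.int64(119), np.int64(98), np.int64(52))), (np.int64(221), np.int64(199), (np.int64(110), np.int64(89), np.int64(47))), (np.int64(222), np.int64(199), (np.int64(127), np.int64(102), np.int64(45))), (np.int64(223), np.int64(199), (np.int64(96), np.int64(78), np.int64(39))), (np.int64(221), np.int64(200), (np.int64(106), np.int64(87), np.int64(47))), (np.int64(222), np.int64(200), (np.int64(125), np.int64(101), np.int64(45))), (np.int6
[... 2402 characters left out ...]
, (np.int64(288), np.int64(206), (np.int64(162), np.int64(131), np.int64(62))), (np.int64(289), np.int64(206), (np.int64(177), np.int64(143), np.int64(70))), (np.int64(290), np.int64(206), (np.int64(139), np.int64(115), np.int64(68))), (np.int64(288), np.int64(207), (np.int64(144), np.int64(116), np.int64(56))), (np.int64(289), np.int64(207), (np.int64(162), np.int64(130), np.int64(63))), (np.int64(290), np.int64(207), (np.int64(134), np.int64(111), np.int64(62))), (np.int64(288), np.int64(208), (np.int64(109), np.int64(88), np.int64(44))), (np.int64(289), np.int64(208), (np.int64(121), np.int64(97), np.int64(47))), (np.int64(290), np.int64(208), (np.int64(105), np.int64(88), np.int64(52)))]
```

```bash
cat >> h.py <<'E'
from scipy.spatial.transform import Rotation as Ro
P=np.array([0.6615,0.0872,0.045]); A0=0.444
def pose(th,lift=0.,zg=0.078,r=0.160,up=0.,yawoff=0.):
    """TCP pose gripping handle at hammer angle th, lift mm->m at handle"""
    a=np.pi-A0+th
    u=np.array([np.cos(a),np.sin(a),0]); t=np.array([-u[1],u[0],0])
    y=t; z=np.array([0,0,-1.]); x=np.cross(y,z)
    R=np.column_stack([x,y,z]); p=P+r*u; p[2]=zg-0.019
    ph=np.arcsin(lift/0.160)
    Q=Ro.from_rotvec(-t*ph).as_matrix()   # raises outward end
    if (Q@u)[2]<-1e-9: Q=Q.T
    p=P+Q@(p-P); R=Q@R; p=p+np.array([0,0,up])
    return p,R
def cmd(p,R,p0=None,R0=None):
    if p0 is None:
        o=readout.get_obs(); p0=o["tool_pos"]; R0=o["eef_rot"]
    d=R0.T@(p-p0)/0.75; w=Ro.from_matrix(R0.T@R).as_rotvec()/np.pi
    return d.round(4).tolist(), w.round(4).tolist()
def st():
    o=readout.get_obs(); p=o["tool_pos"]; v=p-0.019*o["eef_rot"][:,2]*1.0
    a=np.arctan2(v[1]-P[1],v[0]-P[0]); th=a-(np.pi-A0); th=(th+np.pi)%(2*np.pi)-np.pi
    t=np.array([-np.sin(a),np.cos(a),0]); u=np.array([np.cos(a),np.sin(a),0])
    f=o["force"]
    print("t %.2f"%o["time_s"],"pos",p.round(4),"th %.3f r %.4f"%(th,np.linalg.norm((v-P)[:2])),"gz %.4f"%v[2],"F t/u/z",np.round([f@t,f@u,f[2]],2),"w %.3f"%o["width"],"q",o["q"].round(0))
    return o
E
python3 - <<'E'
from h import *
st()
p,R=pose(0,up=0.12); print(p,cmd(p,R))
E
```

```text
t 1.80 pos [ 0.2153 -0.5867  0.2313] th 1.430 r 0.8082 gz 0.2503 F t/u/z [-0.2  -0.71 -0.25] w 1.004 q [-77.   3.  92.  -0.  85.  -7.]
[0.51701349 0.15592881 0.179     ] ([0.7188, -0.7909, 0.0697], [-0.0, 0.0, 0.2533])
```

```bash
python3 -m inch '{"xyz":[[0.719,-0.791,0.07],[0.719,-0.791,0.07],[0.719,-0.791,0.07],[0.719,-0.791,0.07],[0.719,-0.791,0.07]],"dr":[[0,0,0.2533],[0,0,0.2533],[0,0,0.2533],[0,0,0.2533],[0,0,0.2533]]}' 0.4 40
python3 - <<'E'
from h import *
st()
p,R=pose(0,up=0.12); print(p,cmd(p,R))
E
```

```text
time_s: 2.3
tool_pos: [0.3086, -0.3567, 0.2151]
eef_rot: [[0.923, -0.385, 0.0], [-0.385, -0.923, -0.0], [0.001, 0.0, -1.0]]
force: [0.8, 0.8, -0.3]
width: 0.6
t 2.30 pos [ 0.3086 -0.3567  0.2151] th 1.343 r 0.5671 gz 0.2341 F t/u/z [ 0.14 -1.13 -0.33] w 0.600 q [-58. -18. 113.   0.  85.  54.]
[0.51701349 0.15592881 0.179     ] ([-0.0066, -0.7378, 0.0482], [0.0, -0.0002, 0.0156])
```

```bash
python3 -m inch '{"xyz":[[-0.007,-0.738,0.048],[-0.007,-0.738,0.048],[-0.007,-0.738,0.048],[-0.007,-0.738,0.048],[-0.007,-0.738,0.048]],"dr":[[0,0,0.0156],[0,0,0.0156],[0,0,0.0156],[0,0,0.0156],[0,0,0.0156]]}'
python3 - <<'E'
from h import *
st()
p,R=pose(0,up=0.12); print(p,cmd(p,R))
E
```

```text
time_s: 2.8
tool_pos: [0.401, -0.1249, 0.1993]
eef_rot: [[0.906, -0.424, 0.002], [-0.424, -0.906, -0.001], [0.002, 0.0, -1.0]]
force: [2.4, -0.3, 0.5]
width: 0.601
t 2.80 pos [ 0.401  -0.1249  0.1993] th 1.127 r 0.3360 gz 0.2183 F t/u/z [ 1.75 -1.71  0.49] w 0.601 q [-27. -26. 121.   0.  86.  88.]
[0.51701349 0.15592881 0.179     ] ([-0.0188, -0.4048, 0.0271], [0.0, -0.0006, 0.0019])
```

```bash
python3 -m inch '{"xyz":[[-0.019,-0.405,0.027],[-0.019,-0.405,0.027],[-0.019,-0.405,0.027],[-0.019,-0.405,0.027],[-0.019,-0.405,0.027]],"dr":[[0,0,0.0019],[0,0,0.0019],[0,0,0.0019],[0,0,0.0019],[0,0,0.0019]]}'
python3 -m inch '{"xyz":[[0,-0.08,0],[0,-0.08,0],[0,-0.08,0]],"dr":[[0,0,0],[0,0,0],[0,0,0]]}'
python3 - <<'E'
from h import *
st()
p,R=pose(0,up=0.12); print(p,cmd(p,R))
c=eyes.camera("top"); save(c,"top2",(130,110,290,230))
c=eyes.camera("scene"); save(c,"scene2",(230,140,390,260))
E
```

```text
time_s: 3.3
tool_pos: [0.4961, 0.1061, 0.1826]
eef_rot: [[0.903, -0.429, 0.001], [-0.429, -0.903, -0.0], [0.001, -0.0, -1.0]]
force: [0.5, -1.8, -0.1]
width: 0.599
time_s: 3.6
tool_pos: [0.5215, 0.1593, 0.1822]
eef_rot: [[0.904, -0.427, -0.001], [-0.427, -0.904, -0.0], [-0.0, 0.001, -1.0]]
force: [-1.0, -0.6, -0.5]
width: 0.604
t 3.60 pos [0.5215 0.1593 0.1822] th -0.032 r 0.1575 gz 0.2012 F t/u/z [ 0.99  0.62 -0.48] w 0.604 q [  9.  -6. 106.  -0.  80. 124.]
[0.51701349 0.15592881 0.179     ] ([-0.0034, 0.0067, 0.0043], [0.0002, 0.0001, 0.001])
```

View pics/top2.png

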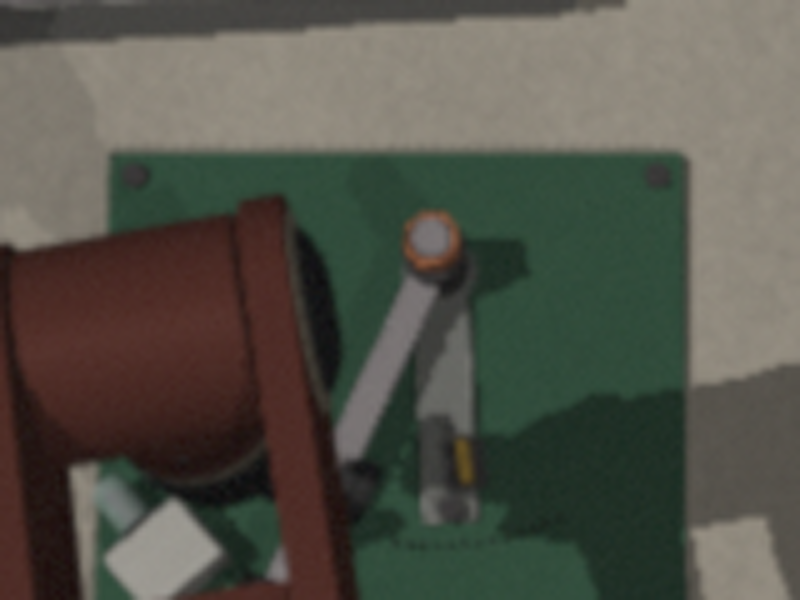

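View pics/scene2.png

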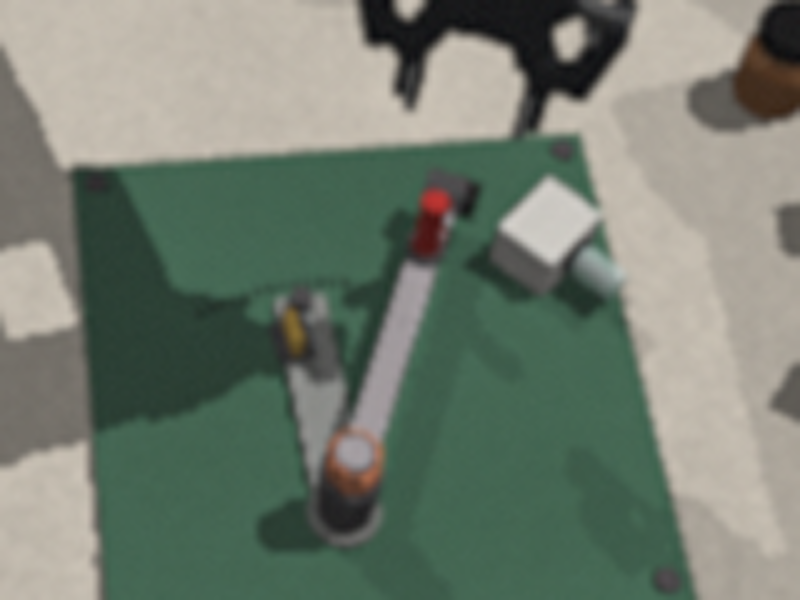

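The fingers (tips near 405,105 and 525,130 in the scene crop) straddle the handle at (435,200) from above. The module is clear.

Run:
```python
from h import *
st()
p,R=pose(0,up=0.05); print(p,cmd(p,R))
```

```text
t 3.70 pos [0.521  0.1574 0.1823] th -0.019 r 0.1570 gz 0.2013 F t/u/z [0.29 0.37 0.39] w 0.603 q [  9.  -6. 106.  -0.  80. 124.]
[0.51701349 0.15592881 0.109     ] ([-0.004, 0.0039, 0.0977], [0.0003, 0.0001, 0.0001])
```

```bash
python3 -m inch '{"xyz":[[-0.004,0.004,0.05],[-0.004,0.004,0.098],[-0.004,0.004,0.098],[-0.004,0.004,0.098]],"dr":[[0,0,0],[0,0,0],[0,0,0],[0,0,0]]}'
python3 - <<'E'
from h import *
c=eyes.camera("scene"); save(c,"scene3",(230,110,390,230))
st()
p,R=pose(0); print(p,cmd(p,R))
E
```

```text
time_s: 4.1
tool_pos: [0.5168, 0.1554, 0.109]
eef_rot: [[0.902, -0.431, -0.001], [-0.431, -0.902, -0.0], [-0.001, 0.001, -1.0]]
force: [1.0, 0.6, 1.5]
width: 0.601
t 4.15 pos [0.5181 0.1558 0.1106] th -0.002 r 0.1590 gz 0.1296 F t/u/z [-0.57 -0.13 -0.06] w 0.596 q [  9.  -2. 110.  -0.  72. 124.]
[0.51701349 0.15592881 0.059     ] ([-0.0015, 0.0006, 0.0689], [-0.0004, -0.0006, -0.0003])
```

View pics/scene3.png

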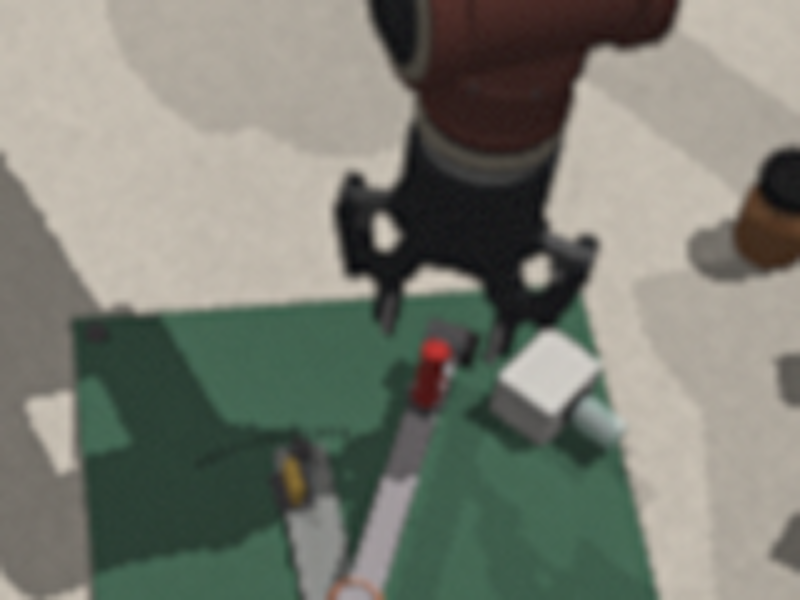

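```bash
python3 -m inch '{"xyz":[[-0.001,0.0,0.035],[-0.001,0.0,0.068],[-0.001,0.0,0.068],[-0.001,0,0.068]],"dr":[[0,0,0],[0,0,0],[0,0,0],[0,0,0]]}'
python3 - <<'E'
from h import *
c=eyes.camera("scene"); save(c,"scene4",(230,110,390,230))
st()
p,R=pose(0); print(p,cmd(p,R))
E
```

```text
time_s: 4.55
tool_pos: [0.5179, 0.1569, 0.06]
eef_rot: [[0.903, -0.43, 0.003], [-0.43, -0.903, 0.0], [0.002, -0.001, -1.0]]
force: [0.5, 0.1, -0.3]
width: 0.599
t 4.60 pos [0.5184 0.157  0.0605] th -0.010 r 0.1593 gz 0.0795 F t/u/z [-0.63 -0.41  0.74] w 0.595 q [  9.   1. 111.  -0.  67. 124.]
[0.51701349 0.15592881 0.059     ] ([-0.0011, 0.0022, 0.002], [-0.0007, -0.001, 0.0])
```

View pics/scene4.png

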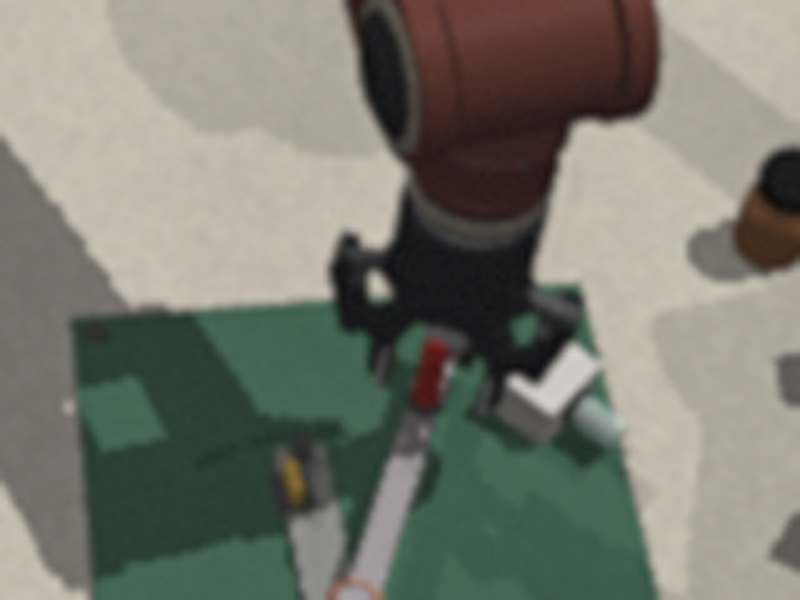

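The handle is between the fingers (about 380,365 and 490,395). Now close.

```bash
python3 -m inch '{"xyz":[[0,0.001,0],[0,0.001,0],[0,0.001,0],[0,0.001,0],[0,0.001,0]],"dr":[[0,0,0],[0,0,0],[0,0,0],[0,0,0],[0,0,0]]}' 1 40
python3 -m inch '{"xyz":[[0,0,0],[0,0,0],[0,0,0]],"dr":[[0,0,0],[0,0,0],[0,0,0]]}'
python3 - <<'E'
from h import *
st()
E
```

```text
time_s: 5.1
tool_pos: [0.5168, 0.1559, 0.0585]
eef_rot: [[0.903, -0.429, 0.001], [-0.429, -0.903, -0.001], [0.001, 0.0, -1.0]]
force: [-0.2, -4.0, 3.7]
width: 0.176
time_s: 5.4
tool_pos: [0.5167, 0.1561, 0.0582]
eef_rot: [[0.903, -0.429, 0.001], [-0.429, -0.903, -0.0], [0.001, -0.0, -1.0]]
force: [-0.1, -4.5, 4.5]
width: 0.175
t 5.40 pos [0.5167 0.1561 0.0582] th -0.000 r 0.1603 gz 0.0772 F t/u/z [ 4.1  -1.8   4.48] w 0.175 q [  9.   1. 112.  -0.  67. 124.]
```

```bash
cat >> h.py <<'E'
def seq(a,bs):
    p0,R0=pose(*a)
    r=[cmd(*pose(*b),p0,R0) for b in bs]
    print('"xyz":',[x[0] for x in r]); print('"dr":',[x[1] for x in r])
E
python3 - <<'E'
from h import *
seq((0,0),[(0,.005),(0,.01),(0,.015),(0,.02),(0,.025)])
E
```

```text
"xyz": [[0.0007, 0.0, -0.0067], [0.0016, 0.0, -0.0133], [0.0027, -0.0, -0.0199], [0.004, 0.0, -0.0265], [0.0055, -0.0, -0.0331]]
"dr": [[-0.0, -0.0099, 0.0], [-0.0, -0.0199, 0.0], [0.0, -0.0299, -0.0], [-0.0, -0.0399, 0.0], [0.0, -0.0499, 0.0]]
```

```bash
python3 -m inch '{"xyz":[[0.0007,0,-0.0067],[0.0016,0,-0.0133],[0.0027,0,-0.02],[0.004,0,-0.0265],[0.0055,0,-0.033]],"dr":[[0,-0.01,0],[0,-0.02,0],[0,-0.03,0],[0,-0.04,0],[0,-0.05,0]]}'
python3 -m inch '{"xyz":[[0,0,0],[0,0,0]],"dr":[[0,0,0],[0,0,0]]}'
python3 - <<'E'
from h import *
o=st(); print(o["eef_rot"][:,2].round(3),o["moment"].round(2))
p,R=pose(0,.025);print(p,R[:,2])
seq((0,.025),[(.05,.025),(.1,.025),(.15,.025),(.2,.025),(.25,.025)])
seq((0.25,.025),[(.30,.025),(.35,.025),(.4,.025),(.45,.025),(.5,.025)])
E
```

```text
time_s: 5.9
tool_pos: [0.5201, 0.1543, 0.0822]
eef_rot: [[0.892, -0.429, -0.142], [-0.424, -0.903, 0.067], [-0.157, 0.0, -0.988]]
force: [0.2, -2.7, -0.1]
width: 0.179
time_s: 6.1
tool_pos: [0.52, 0.1543, 0.0819]
eef_rot: [[0.892, -0.429, -0.141], [-0.424, -0.903, 0.066], [-0.156, 0.0, -0.988]]
force: [0.9, -2.8, 0.3]
width: 0.177
t 6.10 pos [0.52   0.1543 0.0819] th 0.001 r 0.1537 gz 0.1007 F t/u/z [ 2.13 -2.05  0.25] w 0.177 q [  6.   5. 106.   5.  77. 120.]
[-0.141  0.066 -0.988] [-0.71 -0.59  0.11]
[0.52076354 0.154145   0.08382805] [-0.1411001   0.06711798 -0.98771754]
"xyz": [[0.0003, 0.0104, -0.0], [0.001, 0.0207, -0.0002], [0.0023, 0.0311, -0.0004], [0.0041, 0.0413, -0.0006], [0.0064, 0.0514, -0.001]]
"dr": [[-0.0025, 0.0, -0.0157], [-0.005, 0.0, -0.0314], [-0.0075, -0.0, -0.0472], [-0.0099, 0.0, -0.0629], [-0.0124, 0.0, -0.0786]]
"xyz": [[0.0003, 0.0104, -0.0], [0.001, 0.0207, -0.0002], [0.0023, 0.0311, -0.0004], [0.0041, 0.0413, -0.0006], [0.0064, 0.0514, -0.001]]
"dr": [[-0.0025, -0.0, -0.0157], [-0.005, -0.0, -0.0314], [-0.0075, -0.0, -0.0472], [-0.0099, -0.0, -0.0629], [-0.0124, 0.0, -0.0786]]
```

Run:
```python
from h import *
c=eyes.camera("scene"); save(c,"scene5",(230,110,390,230))
c=eyes.camera("top"); save(c,"top5",(130,110,290,230))
st()
```

```text
t 6.20 pos [0.52   0.1543 0.0821] th 0.001 r 0.1536 gz 0.1008 F t/u/z [ 3.12 -2.43 -0.97] w 0.175 q [  6.   5. 106.   5.  77. 120.]
```

View pics/scene5.png

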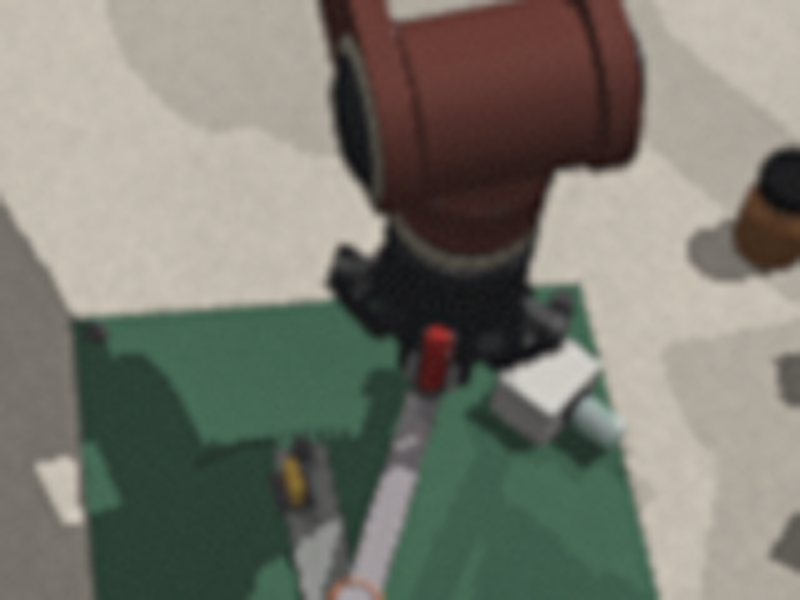

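Run:
```python
from h import *
c=eyes.camera("scene")
u=np.array([-np.cos(A0),np.sin(A0),0])
for L in (0,.012,.024):
    ph=np.arcsin(L/.16); r=.16*np.cos(ph)-.053*np.sin(ph); z=.045+.16*np.sin(ph)+.053*np.cos(ph)
    X=P+r*u; X[2]=z; uv=proj(c,X); print(L,((uv-[230,110]+.4)*5).round(0))
```

```text
0 [434. 350.]
0.012 [434. 344.]
0.024 [434. 340.]
```

```bash
python3 -m inch '{"xyz":[[0.0003,0.0104,0],[0.001,0.0207,-0.0002],[0.0023,0.0311,-0.0004],[0.0041,0.0413,-0.0006],[0.0064,0.0514,-0.001]],"dr":[[-0.0025,0,-0.0157],[-0.005,0,-0.0314],[-0.0075,0,-0.0472],[-0.0099,0,-0.0629],[-0.0124,0,-0.0786]]}'
python3 - <<'E'
from h import *
st()
E
python3 -m inch '{"xyz":[[0.0003,0.0104,0],[0.001,0.0207,-0.0002],[0.0023,0.0311,-0.0004],[0.0041,0.0413,-0.0006],[0.0064,0.0514,-0.001]],"dr":[[-0.0025,0,-0.0157],[-0.005,0,-0.0314],[-0.0075,0,-0.0472],[-0.0099,0,-0.0629],[-0.0124,0,-0.0786]]}'
python3 - <<'E'
from h import *
o=st(); print(o["moment"].round(2))
c=eyes.camera("scene"); save(c,"scene6",(230,110,390,230))
c=eyes.camera("top"); save(c,"top6",(130,110,290,230))
E
```

```text
time_s: 6.75
tool_pos: [0.5081, 0.1193, 0.0827]
eef_rot: [[0.97, -0.191, -0.152], [-0.188, -0.982, 0.034], [-0.155, -0.005, -0.988]]
force: [2.1, 3.2, -0.8]
width: 0.175
t 6.75 pos [0.5081 0.1193 0.0827] th 0.238 r 0.1538 gz 0.1015 F t/u/z [-3.55 -1.39 -0.81] w 0.175 q [  4.   3. 108.   3.  78. 104.]
time_s: 7.25
tool_pos: [0.5045, 0.0809, 0.0824]
eef_rot: [[0.986, 0.057, -0.157], [0.058, -0.998, -0.004], [-0.157, -0.005, -0.988]]
force: [-1.2, 3.6, 0.8]
width: 0.178
t 7.25 pos [0.5045 0.0809 0.0824] th 0.484 r 0.1541 gz 0.1012 F t/u/z [-3.64  1.06  0.8 ] w 0.178 q [  1.   2. 109.  -0.  78.  88.]
[ 0.74 -0.2  -0.38]
```

View pics/scene6.png

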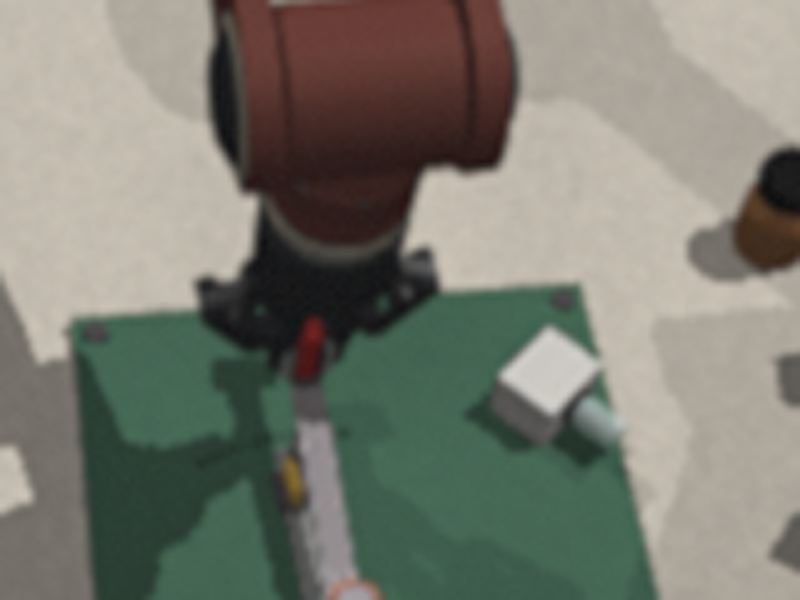

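The arm is following, tipped up, and now beside the tooth (arm at about 315,470, tooth at 290,480). I'll continue past it.

```bash
python3 -m inch '{"xyz":[[0.0003,0.0104,0],[0.001,0.0207,-0.0002],[0.0023,0.0311,-0.0004],[0.0041,0.0413,-0.0006],[0.005,0.0454,-0.0008]],"dr":[[-0.0025,0,-0.0157],[-0.005,0,-0.0314],[-0.0075,0,-0.0472],[-0.0099,0,-0.0629],[-0.0109,0,-0.0692]]}'
python3 -m inch '{"xyz":[[0,0,0],[0,0,0],[0,0,0]],"dr":[[0,0,0],[0,0,0],[0,0,0]]}'
python3 - <<'E'
from h import *
o=st(); print(o["moment"].round(2))
c=eyes.camera("scene"); save(c,"scene7",(230,110,390,230))
c=eyes.camera("top"); save(c,"top7",(130,110,290,230))
seq((0.72,.025),[(.72,.020),(.72,.015),(.72,.01),(.72,.005),(.72,.0)])
E
```

```text
time_s: 7.85
tool_pos: [0.5094, 0.0466, 0.0821]
eef_rot: [[0.95, 0.272, -0.154], [0.27, -0.962, -0.038], [-0.159, -0.005, -0.987]]
force: [-5.1, 4.4, 2.9]
width: 0.177
time_s: 8.15
tool_pos: [0.5093, 0.0469, 0.0821]
eef_rot: [[0.95, 0.271, -0.154], [0.268, -0.963, -0.038], [-0.159, -0.005, -0.987]]
force: [-5.5, 3.2, 3.9]
width: 0.177
t 8.15 pos [0.5093 0.0469 0.0821] th 0.703 r 0.1544 gz 0.1009 F t/u/z [-4.52  4.49  3.95] w 0.177 q [ -2.   2. 109.  -3.  78.  73.]
[ 0.78  0.38 -0.37]
"xyz": [[-0.0005, -0.0, 0.0067], [-0.0008, 0.0, 0.0135], [-0.0008, -0.0, 0.0202], [-0.0007, 0.0, 0.0269], [-0.0003, 0.0, 0.0336]]
"dr": [[0.0, 0.01, -0.0], [-0.0, 0.0201, -0.0], [-0.0, 0.03, -0.0], [-0.0, 0.04, -0.0], [-0.0, 0.0499, 0.0]]
```

View pics/scene7.png

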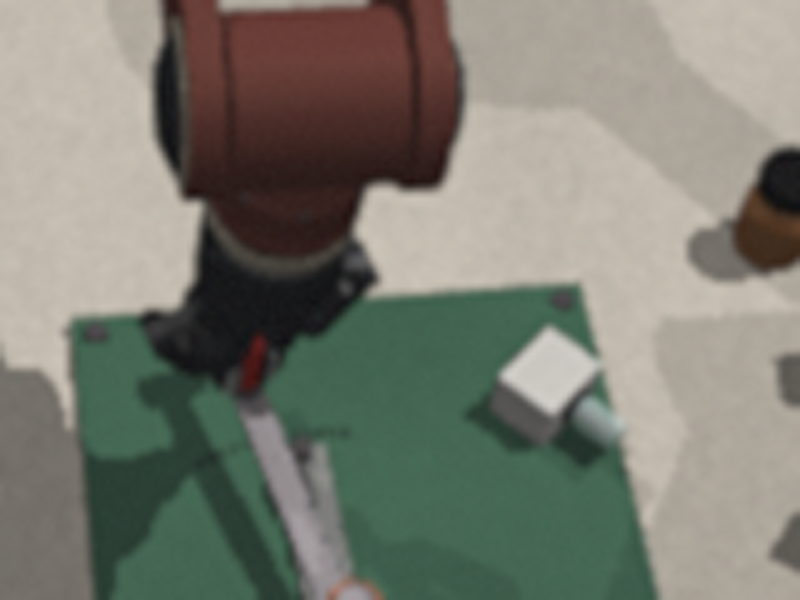

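View pics/top7.png

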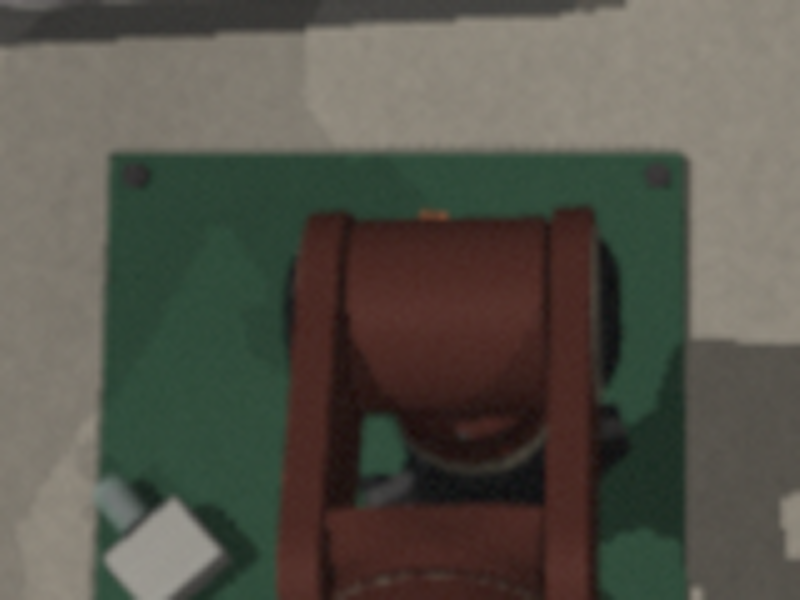

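```bash
python3 -m inch '{"xyz":[[-0.0005,0,0.0067],[-0.0008,0,0.0135],[-0.0008,0,0.0202],[-0.0007,0,0.025]],"dr":[[0,0.01,0],[0,0.02,0],[0,0.03,0],[0,0.037,0]]}'
python3 - <<'E'
from h import *
o=st(); print(o["moment"].round(2))
seq((0.72,.0065),[(.72,.004),(.72,.002),(.72,.0),(.72,0)])
E
```

```text
time_s: 8.65
tool_pos: [0.506, 0.0462, 0.0632]
eef_rot: [[0.962, 0.272, -0.041], [0.272, -0.962, -0.006], [-0.041, -0.005, -0.999]]
force: [-3.9, 5.0, 1.7]
width: 0.173
t 8.65 pos [0.506  0.0462 0.0632] th 0.702 r 0.1600 gz 0.0821 F t/u/z [-5.83  2.45  1.72] w 0.173 q [ -3.  -2. 114.  -1.  70.  72.]
[ 0.93  0.13 -0.06]
"xyz": [[-0.0003, -0.0, 0.0033], [-0.0004, -0.0, 0.006], [-0.0006, -0.0, 0.0087], [-0.0006, -0.0, 0.0087]]
"dr": [[-0.0, 0.005, -0.0], [-0.0, 0.009, 0.0], [-0.0, 0.0129, 0.0], [-0.0, 0.0129, 0.0]]
```

```bash
python3 -m inch '{"xyz":[[-0.0003,0,0.0033],[-0.0004,0,0.006],[-0.0006,0,0.0087],[-0.0006,0,0.0087],[-0.0006,0,0.0087]],"dr":[[0,0.005,0],[0,0.009,0],[0,0.013,0],[0,0.013,0],[0,0.013,0]]}'
python3 - <<'E'
from h import *
o=st(); print(o["moment"].round(2))
c=eyes.camera("scene"); save(c,"scene8",(230,110,390,230))
for i in range(3): st(); eyes.camera("scene")
E
```

```text
time_s: 9.15
tool_pos: [0.5057, 0.0459, 0.0578]
eef_rot: [[0.962, 0.272, -0.003], [0.272, -0.962, 0.004], [-0.002, -0.005, -1.0]]
force: [-5.7, 4.9, 6.6]
width: 0.174
t 9.15 pos [0.5057 0.0459 0.0578] th 0.703 r 0.1612 gz 0.0768 F t/u/z [-6.17  4.31  6.58] w 0.174 q [ -3.  -3. 116.   0.  67.  71.]
[0.89 0.66 0.04]
t 9.20 pos [0.5056 0.0459 0.0578] th 0.703 r 0.1612 gz 0.0768 F t/u/z [-5.85  4.63  6.78] w 0.177 q [ -3.  -3. 116.   0.  67.  71.]
t 9.25 pos [0.5056 0.0459 0.0578] th 0.703 r 0.1612 gz 0.0768 F t/u/z [-5.32  3.99  6.1 ] w 0.175 q [ -3.  -3. 116.   0.  67.  71.]
t 9.30 pos [0.5056 0.0459 0.0578] th 0.703 r 0.1612 gz 0.0768 F t/u/z [-6.56  4.18  6.14] w 0.172 q [ -3.  -3. 116.   0.  67.  71.]
```

View pics/scene8.png

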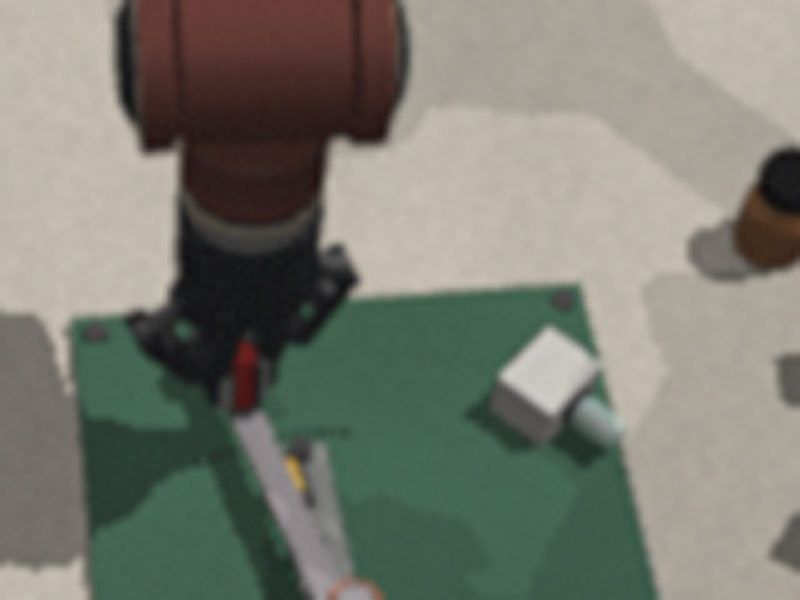

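```bash
python3 -m inch '{"xyz":[[0,-0.0021,0],[0,-0.0043,0],[0.0001,-0.0064,0],[0.0002,-0.0085,0],[0.0002,-0.0085,0]],"dr":[[0,0,0.0032],[0,0,0.0064],[0,0,0.0096],[0,0,0.0127],[0,0,0.0127]]}'
cat > ff.py <<'E'
from h import *
import sys
v=[]
for i in range(5):
    eyes.camera("scene"); o=readout.get_obs(); 
    p=o["tool_pos"]; w=p-0.019*o["eef_rot"][:,2]; a=np.arctan2(w[1]-P[1],w[0]-P[0]); th=(a-np.pi+A0+np.pi)%(2*np.pi)-np.pi
    t=np.array([-np.sin(a),np.cos(a),0]); u=np.array([np.cos(a),np.sin(a),0]); f=o["force"]
    v.append([th,w[2],f@t,f@u,f[2],o["moment"][2],o["moment"]@u])
print("t %.2f"%o["time_s"],"th gz Ft Fu Fz Mz Mu",np.mean(v,0).round(4))
E
python3 ff.py
```

```text
time_s: 9.85
tool_pos: [0.5041, 0.0522, 0.0578]
eef_rot: [[0.972, 0.233, -0.003], [0.233, -0.972, 0.004], [-0.002, -0.005, -1.0]]
force: [-6.4, 5.1, 6.6]
width: 0.173
t 10.10 th gz Ft Fu Fz Mz Mu [ 0.6637  0.0768 -5.8632  4.5453  5.9256  0.01   -0.9601]
```

```bash
python3 -m inch '{"xyz":[[0,-0.0021,0],[0,-0.0043,0],[0,-0.0043,0]],"dr":[[0,0,0.0032],[0,0,0.0064],[0,0,0.0064]]}' | grep force; python3 ff.py
python3 -m inch '{"xyz":[[0,-0.0011,0],[0,-0.0021,0],[0,-0.0021,0]],"dr":[[0,0,0.0016],[0,0,0.0032],[0,0,0.0032]]}' | grep force; python3 ff.py
```

```text
force: [-5.6, 5.3, 6.3]
t 10.65 th gz Ft Fu Fz Mz Mu [ 6.4390e-01  7.6900e-02 -6.0170e+00  4.2814e+00  5.5131e+00  7.0000e-04
 -9.2370e-01]
force: [-5.0, 4.8, 5.2]
t 11.20 th gz Ft Fu Fz Mz Mu [ 0.6342  0.0769 -5.671   3.8386  5.7739  0.0233 -0.9059]
```

```bash
python3 -m inch '{"xyz":[[0,-0.0011,0],[0,-0.0021,0],[0,-0.0021,0]],"dr":[[0,0,0.0016],[0,0,0.0032],[0,0,0.0032]]}' | grep force; python3 ff.py
python3 -m inch '{"xyz":[[0,-0.0011,0],[0,-0.0011,0]],"dr":[[0,0,0.0016],[0,0,0.0016]]}' | grep force; python3 ff.py
```

```text
force: [-4.7, 4.2, 5.0]
t 11.75 th gz Ft Fu Fz Mz Mu [ 0.6269  0.0769 -4.2992  3.9055  5.354   0.0727 -0.6939]
force: [-4.4, 2.1, 5.4]
t 12.20 th gz Ft Fu Fz Mz Mu [ 0.6248  0.077  -3.2042  3.8739  5.2442  0.0815 -0.3976]
```

The catch is taking load at about 0.628, where 0.62 was predicted. I'll keep easing in small steps.

```bash
python3 -m inch '{"xyz":[[0,-0.0011,0],[0,-0.0011,0]],"dr":[[0,0,0.0016],[0,0,0.0016]]}' | grep force; python3 ff.py
python3 -m inch '{"xyz":[[0,-0.0011,0],[0,-0.0011,0]],"dr":[[0,0,0.0016],[0,0,0.0016]]}' | grep force; python3 ff.py
```

```text
force: [-3.9, 0.6, 4.9]
t 12.65 th gz Ft Fu Fz Mz Mu [ 0.6215  0.077  -1.6959  4.1717  5.6444  0.1269 -0.2194]
force: [-4.5, -0.2, 4.7]
t 13.10 th gz Ft Fu Fz Mz Mu [ 0.6175  0.0771 -1.2077  4.2915  5.226   0.1137 -0.0827]
```

```bash
python3 -m inch '{"xyz":[[0,-0.0009,0],[0,-0.0009,0]],"dr":[[0,0,0.0013],[0,0,0.0013]]}' | grep force; python3 ff.py
python3 - <<'E'
from h import *
c=eyes.camera("scene"); save(c,"scene9",(230,110,390,230))
E
```

```text
force: [-4.1, -0.3, 5.6]
t 13.55 th gz Ft Fu Fz Mz Mu [ 0.6141  0.0771 -0.5723  4.2701  5.196   0.1612 -0.0176]
```

View pics/scene9.png

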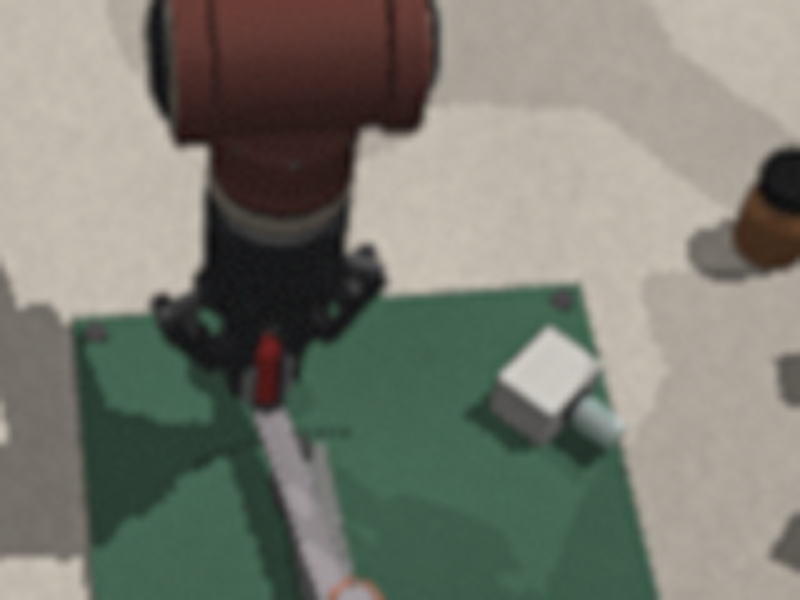

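```bash
python3 -m inch '{"xyz":[[0,0,0],[0,0,0],[0,0,0]],"dr":[[0,0,0],[0,0,0],[0,0,0]]}' 1 20; python3 ff.py
python3 -m inch '{"xyz":[[0,0,0],[0,0,0],[0,0,0]],"dr":[[0,0,0],[0,0,0],[0,0,0]]}' 0.76; python3 ff.py
python3 - <<'E'
from h import *
c=eyes.camera("scene"); save(c,"scene10",(230,110,390,230))
E
```

```text
time_s: 13.9
tool_pos: [0.5027, 0.0599, 0.0581]
eef_rot: [[0.984, 0.176, -0.002], [0.176, -0.984, 0.001], [-0.001, -0.001, -1.0]]
force: [-4.2, 0.3, 5.3]
width: 0.175
t 14.15 th gz Ft Fu Fz Mz Mu [ 0.6142  0.0771 -0.3517  4.2265  5.5877  0.1048 -0.0219]
time_s: 14.45
tool_pos: [0.5031, 0.0596, 0.0574]
eef_rot: [[0.984, 0.176, -0.0], [0.176, -0.984, 0.001], [-0.0, -0.001, -1.0]]
force: [-0.6, -0.1, -0.4]
width: 0.239
t 14.70 th gz Ft Fu Fz Mz Mu [ 0.6174  0.0765 -0.0232 -0.1528  0.1891  0.0227  0.0047]
```

View pics/scene10.png

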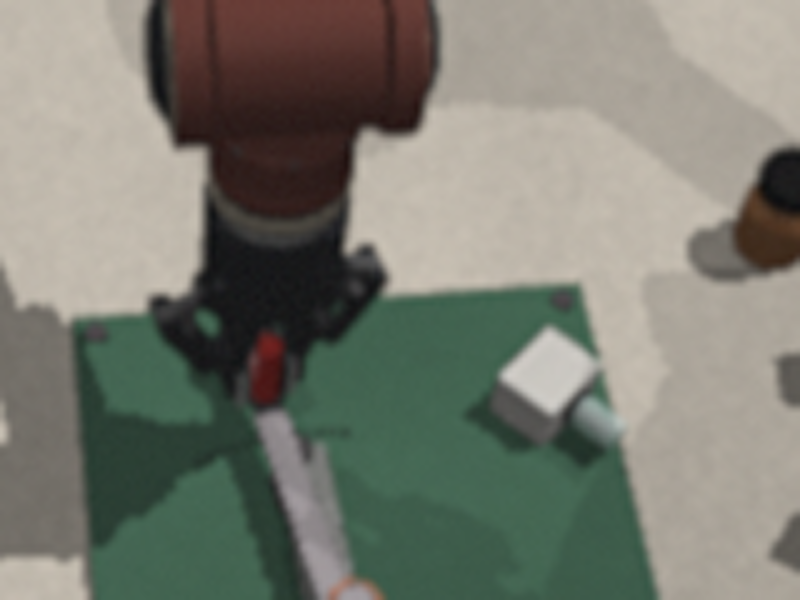

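Released: all forces read zero and the arm is still at the same place. Next I open wider and withdraw straight up.

```bash
python3 -m inch '{"xyz":[[0,0,0],[0,0,0],[0,0,0]],"dr":[[0,0,0],[0,0,0],[0,0,0]]}' 0.5
python3 ff.py
python3 -m inch '{"xyz":[[0,0,-0.01],[0,0,-0.03],[0,0,-0.06],[0,0,-0.1],[0,0,-0.14]],"dr":[[0,0,0],[0,0,0],[0,0,0],[0,0,0],[0,0,0]]}'
python3 -m inch '{"xyz":[[-0.05,0,-0.05],[-0.1,0,-0.1],[-0.1,0,-0.1],[-0.1,0,-0.1]],"dr":[[0,0,0],[0,0,0],[0,0,0],[0,0,0]]}'
python3 - <<'E'
from h import *
c=eyes.camera("scene"); save(c,"scene11",(230,110,390,230))
d=eyes.camera("top"); save(d,"top11")
print(nets.place_of(c,"handle")[:1],nets.place_of(c,"module_c")[:1]); st()
E
```

```text
time_s: 15.05
tool_pos: [0.5033, 0.0594, 0.0577]
eef_rot: [[0.984, 0.176, -0.0], [0.176, -0.984, 0.0], [0.0, -0.0, -1.0]]
force: [-0.0, -0.5, -0.5]
width: 0.503
t 15.30 th gz Ft Fu Fz Mz Mu [ 0.618   0.0767  0.3118 -0.0336  0.076  -0.0027  0.0063]
time_s: 15.8
tool_pos: [0.5034, 0.0594, 0.165]
eef_rot: [[0.984, 0.176, 0.001], [0.176, -0.984, 0.0], [0.001, -0.0, -1.0]]
force: [0.1, 0.1, -0.0]
width: 0.498
time_s: 16.2
tool_pos: [0.4301, 0.046, 0.2408]
eef_rot: [[0.984, 0.176, 0.007], [0.176, -0.984, 0.0], [0.006, 0.001, -1.0]]
force: [0.3, 0.2, 0.2]
width: 0.502
[{'centre': [0.4945, 0.4405, 0.0413], 'score': 0.73}] [{'centre': [0.5006, 0.2335, 0.0315], 'score': 0.95}]
t 16.40 pos [0.4292 0.0462 0.236 ] th 0.619 r 0.2358 gz 0.2550 F t/u/z [-0.85 -0.57 -0.82] w 0.500 q [ -4. -25. 116.   0.  89.  76.]
```

View pics/scene11.png

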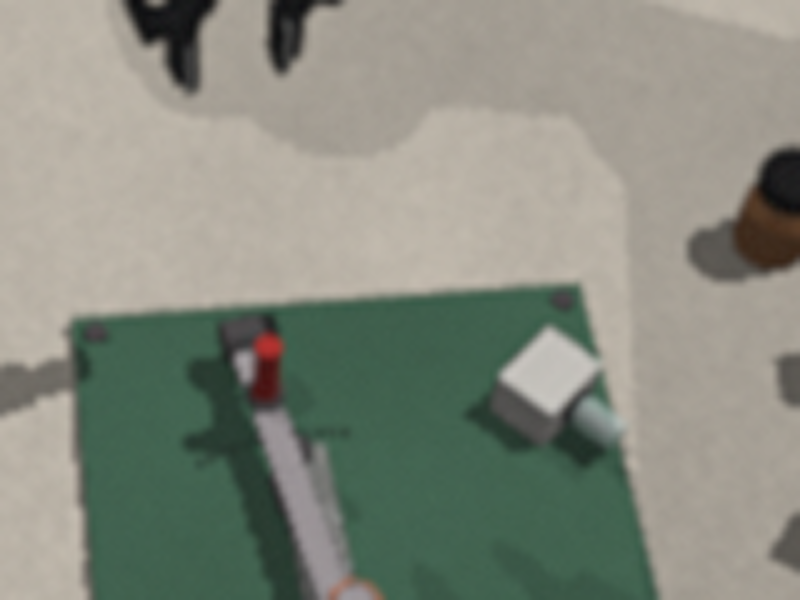

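View pics/top11.png

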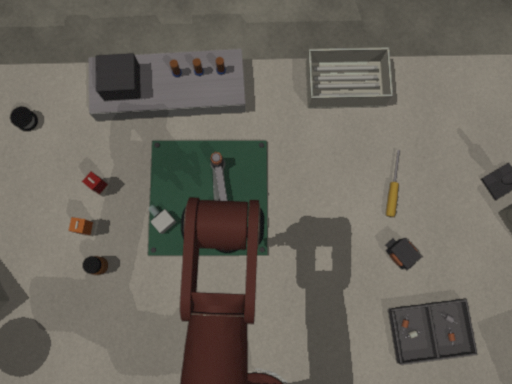

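The arm stays drawn, with the handle at (268,345) in the scene crop. The module is at its old pixels and the cartons, jar, choke and driver haven't moved. Handing in.

Run:
```python
from h import *
c=eyes.camera("scene")
u=np.array([np.cos(np.pi-A0+.618),np.sin(np.pi-A0+.618),0]); X=P+.16*u; X[2]=.098
print((proj(c,X)-[230,110]+.4)*5)
print(job.finish_job())
```

```text
[258.67591239 346.83703364]
the job is handed in; nothing more can be done
None
```

The knock tester is cocked, and I handed the job in at about 16.5 s of the 72 s limit.

- **Drawing:** I gripped the red handle and tipped it up about 24 mm. I then drew it over the tooth to about 0.70 rad and lowered it fully. The grasp height came back to its starting value.
- **Easing forward:** The catch began to take load at about 0.628 rad, where the pictures had predicted 0.62. I went on in steps of about 1 mm until the pull at the handle had fallen from about 6 N to about 0.4 N. Only then did I open the fingers.
- **Last checks:** After letting go, the forces read zero and the arm stayed put. About a second later the last picture shows it still drawn and lying down, with the gripper well clear. The module and the other loose things look unmoved in the pictures.
- **Disagreements:** In the last check the network mistook a carton for the handle, so I relied on the picture. There the handle top was about 5 mm (roughly 0.03 rad) further forward than the gripper's own angle implied. I put that down to grip and calibration error, but I saw it only at hand-in. The hook pin behind the tooth can't be seen directly, so I infer it from the load transfer and from the arm staying put.

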